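# Slide the sample carrier round its curved guide rod

### The arm

A 6-joint arm with a two-finger parallel gripper is mounted at the origin on the work surface. World frame = base frame: x ahead of the robot, y to its left, z up, the work surface at z = 0. Lengths are in mm, angles in rad, forces in N, time in s.
With the tool pointing down it reaches from about 350 to 775 mm from the base axis. Payload 5.5 kg.
Tool frame: the origin (TCP) lies midway between the tips of the shut fingers; the grasp point (between the pads) lies 19 mm behind it; z points along the fingers, y is the line along which they close (so a half turn about z gives the same grasp; the last joint's range is limited). The gripper opens to 85 mm and grips with 20 to 120 N. Pads are 22 mm wide; open, the fingers measure 114 mm over their backs; the gripper's body (76 mm by 85 mm) begins 54 mm behind the grasp point. The pads swing forward as they close: fully open they stand 13 mm farther back than shut.
Start: joints at [1.047, 0.313, 0.046, 1.304, 0, 1.431], TCP at [215.334, 533.201, 231.323] pointing down, gripper open.
Joint ranges: [-2.76, 2.76], [-0.86, 1.69], [-1.03, 1.26], [-2.2, 2.34], [-1.47, 1.5], [-3.14, 3.14]. Speed limits (rad/s): [2.57, 2.57, 3.14, 3.14, 3.14, 3.14].

### API

Orientations are given as a unit quaternion [x, y, z, w].
In Python, from workcell import robot, get_image, camera_model gives the robot as it stands.
- The arm moves only by the tool play_rows, never from a script. Its argument "targets" is a list of rows, each a list of 2 entries, a list of its own where there are three numbers: the shift along the tool's x, y, z scaled (see below), then the turn, a rotation vector about the tool's x, y, z scaled (see below). A call has 1 to 10 rows; each row is the pose to reach, as a shift and turn from the pose commanded when the call began, along the tool's axes at that moment, turning the shorter way round; what a row does not reach only later rows make up. The controller multiplies each number of a shift by 0.15 m and each number of a turn by pi rad. A row lasts 1/8 s, in which the tool goes at most 62.5 mm and 10.7 degrees, less where a joint would pass 70% of its speed; a pose out of reach is approached as far as the arm can. A call with a number of a shift or a turn outside -1 to 1 is refused whole. A call with a gripper value outside its range is refused whole. "fingers" is the opening, from 0 (shut) to 1 (fully open), set as the call begins (left out, the last holds). The fingers move at their own pace and stop on an object; "grip_force" is the grip in N (left out, the last holds). Time passes only in rows, so rows that repeat a pose let the fingers close. It gives the time, the measured TCP pose, the force, the opening and the grip force at its end, in the units of the state.
- robot.read_state(): the state, without advancing time (a new reading comes with each control period).
- get_image(name): name is "scene" or "top" or "wrist"; returns the picture (420x560x3 uint8, red, green, blue); there is no depth.
- camera_model(name): a dict with "K" (3x3 intrinsics, pixels), "origin" and "rotation" of the camera in the world; the wrist camera has in their place "hand_eye" (4x4, takes a point from camera to tool coordinates, whose origin is the TCP and whose axes are the flange's). Camera axes: x right, y down, z forward; pixel columns grow to the right and rows downward; lengths in mm; the calibration is good to about 2 mm. A picture is of the moment at which its call begins: read the wrist's pose just before it. camera_model takes no time and is no camera call.
- robot.job_done(): hands the job in; it is judged then, once.
The state is a dict: "clock": time; "qpos": joint angles; "joint_velocities": joint speeds; "joint_torque": joint torques, N m; "tool_pos": TCP position; "tool_rot": TCP orientation; "wrist_force": force on the tool from outside, world axes, zero at the start; "ft_torque": the same for the moment, N m; "finger_gap": opening from 0.0 (shut) to 1.0 (fully open); "grasp_force": force on a finger pad.
Only numpy, scipy, OpenCV 4.12 (cv2) and the standard library are available. Lean on these libraries where they do the work, as an engineer would, in place of code of your own. Each camera call takes 0.05 s, during which the arm holds its last target. There are 200 camera calls.

### The job

Slide the red-capped sample carrier along its curved guide rod, turning it with the bend, until it stands centred over the green spot; then let go of it. Leave the spare carrier with the blue cap on the bench alone.

Things in the scene. Friction and masses are not known exactly. Their poses are not given: they have to be found in the camera images.
- carrier: Loose white block 36 x 36 x 60 mm tall with a red cap (17 mm wide, 12 mm higher), 0.11-0.23 kg, standing on the deck with the rod through its bore (18 mm wide, 40 mm long, axis 24 mm up; 3 mm play all round; it jams unless turned with the rod). Origin: centre of underside; x square to the rod, away from the bend's centre, y along the bore, z up. Grip from above across the clear flat x faces.
- stand: Fixed grey deck 230 x 350 x 10 mm carrying a 12 mm steel rod, a level arc of 140 mm radius, axis 34 mm above the bench, from -72 to +72 degrees, with end posts 20 mm wide. Origin: centre of the bend on the bench (under a small dark boss); x points to mid-arc, z up. Green and yellow spots lie under the rod at +48 and -48 degrees, either way round; the carrier starts within 20 degrees of mid-arc.
- green_spot: Flat green disc 64 mm across, 1 mm thick, on the deck under the rod: where the carrier must stand. Origin: its centre, at the deck's top, 10 mm above the bench. Its x and y axes mean nothing. The yellow disc at the other place is the wrong one.
- spare: Bystander: the same block as the carrier but with a blue cap, standing loose on the bench far to the left or right of the stand, not on the rod. Origin: centre of its underside.
There are look-alikes about, which are no part of the job. What is shaped like the carrier but purple is not meant.

How it is judged:
By the outcome, as a careful person would: the job done as asked, in the order asked, and still so for the second after the job is handed in, with the robot touching nothing.
It also fails if it takes over 35 s, if anything falls off the work surface, if the arm or the gripper's body presses on something with over 40 N, if the wrist force passes 120 N, or if a joint passes its speed limit or range.

## Working session

There is one attempt and no reset: what is moved stays moved. The work goes in short steps, Python scripts to look and compute and a tool call to move; the robot and the scene stay as the last step left them, time stands still between calls to the robot, and variables do not carry over. Pictures are saved under pics/ and viewed, at most 10 in all, crops included, and the job is handed in when it is done.

Besides the shell and the picture viewer there is one more tool, called after ">>>" as a command line: name --argument value ..., lists and objects as JSON in quotes. play_rows: Moves the arm, as the interface text tells. Its arguments: {"type":"object","properties":{"targets":{"type":"array","items":{"type":"array"}},"fingers":{"type":"number"},"grip_force":{"type":"number"}},"required":["targets"]}

```bash
mkdir -p pics; ls; python3 - <<'E'
from workcell import robot,get_image,camera_model
import cv2,numpy as np
s=robot.read_state(); print(s)
for n in("top","scene"):
    im=get_image(n); cv2.imwrite(f"pics/{n}0.png",im[:,:,::-1]); m=camera_model(n); print(n,m)
print(camera_model("wrist"))
E
```

```text
pics
{'clock': 0.0, 'qpos': array([1.04740631e+00, 3.14012669e-01, 4.49590707e-02, 1.30359892e+00,
       2.64825123e-06, 1.43119377e+00]), 'joint_velocities': array([ 3.93166427e-04, -3.95912589e-04, -5.09692595e-04,  1.48957401e-03,
       -9.64882732e-04, -6.81069010e-05]), 'joint_torque': array([ 3.97687691e-03, -4.80619383e+01,  2.98538250e+01,  1.92276249e-02,
        2.49388168e-04,  2.10238994e-06]), 'tool_pos': array([215.04712923, 532.71166115, 230.39375551]), 'tool_rot': array([ 1.90718125e-01,  9.81644404e-01, -8.77133656e-04, -3.03307631e-04]), 'wrist_force': array([ 0.03577026,  0.47223909, -0.18265151]), 'ft_torque': array([-0.06241373,  0.01775795, -0.06349054]), 'grasp_force': 0.0, 'finger_gap': 1.0009562081006333}
top {'K': array([[417.95022786,   0.        , 274.79362786],
       [  0.        , 417.95022786, 213.53395792],
       [  0.        ,   0.        ,   1.        ]]), 'origin': array([ 397.76436272,   11.90248295, 1123.99879223]), 'rotation': array([-0.69351912,  0.71592025, -0.04969623,  0.06340119])}
scene {'K': array([[395.9214317 ,   0.        , 277.12040282],
       [  0.        , 395.9214317 , 212.52267264],
       [  0.        ,   0.        ,   1.        ]]), 'origin': array([1336.54533218,  -15.75723517,  898.44789546]), 'rotation': array([ 0.67185635,  0.64668131, -0.25520072, -0.25550914])}
{'K': array([[310.45262218,   0.        , 283.33270728],
       [  0.        , 310.45262218, 207.88017072],
       [  0.        ,   0.        ,   1.        ]]), 'hand_eye': array([[ 6.68104059e-04, -9.60727017e-01, -2.77494418e-01,
         7.03352866e+01],
       [ 9.99999729e-01,  5.55798117e-04,  4.83374087e-04,
        -2.81486985e-01],
       [-3.10159670e-04, -2.77494666e-01,  9.60727128e-01,
        -1.43035405e+02],
       [ 0.00000000e+00,  0.00000000e+00,  0.00000000e+00,
         1.00000000e+00]])}
```

View pics/top0.png

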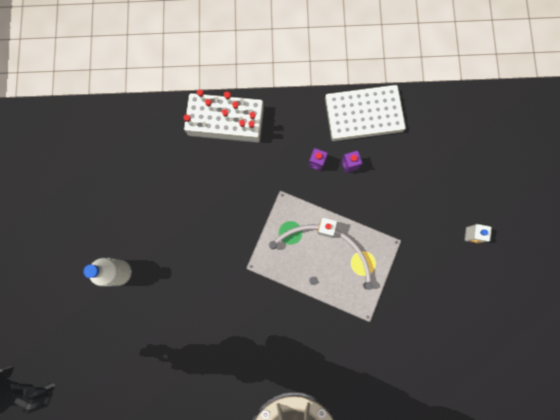

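View pics/scene0.png

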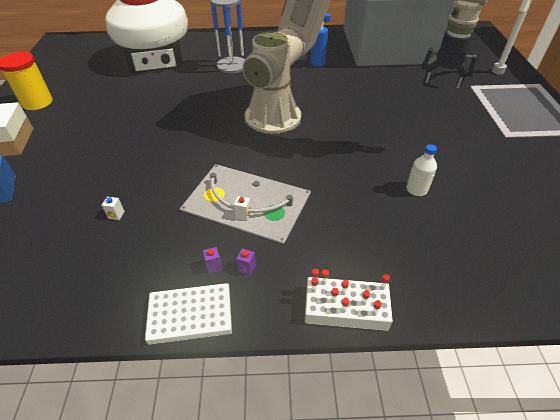

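The top view shows, on the rod, a white block with a red cap at (328,227), which is the carrier. Things that could be taken for it are the purple blocks with red caps at (319,157) and (352,160), the red-topped tubes in the rack around (225,110), and the blue-capped spare at (481,233). The green spot is at (290,232), yellow at (363,263) and the boss at (313,281).

```bash
cat > h.py <<'E'
from workcell import robot,get_image,camera_model
import cv2,numpy as np
from scipy.spatial.transform import Rotation as R
def ray(n,px,st=None):
    m=camera_model(n); d=np.linalg.inv(m["K"])@[px[0],px[1],1.]
    if n=="wrist":
        H=m["hand_eye"]; r=R.from_quat(st["tool_rot"]).as_matrix()
        return r@H[:3,3]+st["tool_pos"], r@H[:3,:3]@d
    return np.array(m["origin"]), R.from_quat(m["rotation"]).as_matrix()@d
def on(n,px,z,st=None):
    o,d=ray(n,px,st); return (o+d*(z-o[2])/d[2])[:2]
def mask(im,c):
    h=cv2.cvtColor(im,cv2.COLOR_RGB2HSV); H,S,V=cv2.split(h)
    return (({"g":(H>45)&(H<85),"y":(H>23)&(H<35),"r":(H<8)|(H>172)}[c])&(S>120)&(V>50)).astype(np.uint8)
def blobs(im,c,amin=15):
    cs=cv2.findContours(mask(im,c),cv2.RETR_EXTERNAL,cv2.CHAIN_APPROX_NONE)[0]
    return [(tuple(np.round(np.array(cv2.moments(k)["m10"])/max(cv2.moments(k)["m00"],1e-9),1).reshape(1))+(round(cv2.moments(k)["m01"]/max(cv2.moments(k)["m00"],1e-9),1),),cv2.contourArea(k),k) for k in cs if cv2.contourArea(k)>=amin]
E
python3 - <<'E'
from h import *
for n in("top","scene"):
    im=cv2.imread(f"pics/{n}0.png")[:,:,::-1].copy()
    P={}
    for c in "gy":
        pts=np.vstack([b[2] for b in blobs(im,c) if (150<b[0][0]<420 and 150<b[0][1]<300)])[:,0,:]
        w=np.array([on(n,p,11) for p in pts],np.float32)
        (x,y),r=cv2.minEnclosingCircle(w); print(n,c,x,y,r); P[c]=np.array([x,y])
    print("dist",np.linalg.norm(P["g"]-P["y"]))
    for p,a,k in blobs(im,"r"): print(p,a,on(n,p,80).round(1))
im=cv2.imread("pics/top0.png"); cv2.imwrite("pics/crop.png",cv2.resize(im[180:330,230:410],None,fx=4,fy=4,interpolation=cv2.INTER_CUBIC))
E
```

```text
top g 525.5330200195312 -8.394052505493164 28.57609748840332
top y 438.57757568359375 -197.05673217773438 29.763992309570312
dist 207.73746893801084
(np.float64(353.4), 157.7) 19.0 [ 705.5 -177.1]
(np.float64(318.4), 155.5) 18.0 [714.7 -87.5]
(np.float64(251.0), 123.5) 18.0 [808.1  84.9]
(np.float64(241.5), 122.3) 18.5 [812.4 109.8]
(np.float64(186.1), 117.4) 28.5 [831.6 256.1]
(np.float64(252.0), 114.5) 18.0 [832.9  81.7]
(np.float64(224.6), 112.0) 22.0 [842.7 154. ]
(np.float64(234.7), 104.2) 20.0 [863.4 127. ]
(np.float64(207.5), 101.7) 22.0 [873.3 199.2]
(np.float64(226.7), 94.0) 33.0 [892.9 147.9]
(np.float64(199.8), 92.3) 26.5 [900.6 219.7]
scene g 530.217529296875 -8.399465560913086 29.279088973999023
scene y 438.88446044921875 -197.15821838378906 31.323081970214844
dist 209.6940538794038
(np.float64(377.2), 304.1) 39.5 [886.2 219.6]
(np.float64(345.1), 301.4) 36.5 [876.3 147. ]
(np.float64(365.9), 293.9) 39.0 [858.6 198.6]
(np.float64(334.7), 291.5) 36.0 [849.2 126.4]
(np.float64(344.9), 283.3) 35.0 [827.8 153.7]
(np.float64(385.5), 278.0) 48.5 [817.  253.9]
(np.float64(324.9), 273.2) 42.0 [797.1 109.2]
(np.float64(314.8), 276.5) 80.5 [805.6  83.5]
(np.float64(244.7), 253.6) 23.0 [729.3 -88.7]
(np.float64(210.3), 251.9) 25.5 [ 720.1 -177.3]
(np.float64(241.1), 199.4) 17.0 [ 535.1 -103.3]
(np.float64(16.1), 61.0) 495.5 [ -354.9 -1110.4]
(np.float64(137.0), 1.7) 100.0 [-1009.7  -718.1]
```

View pics/crop.png

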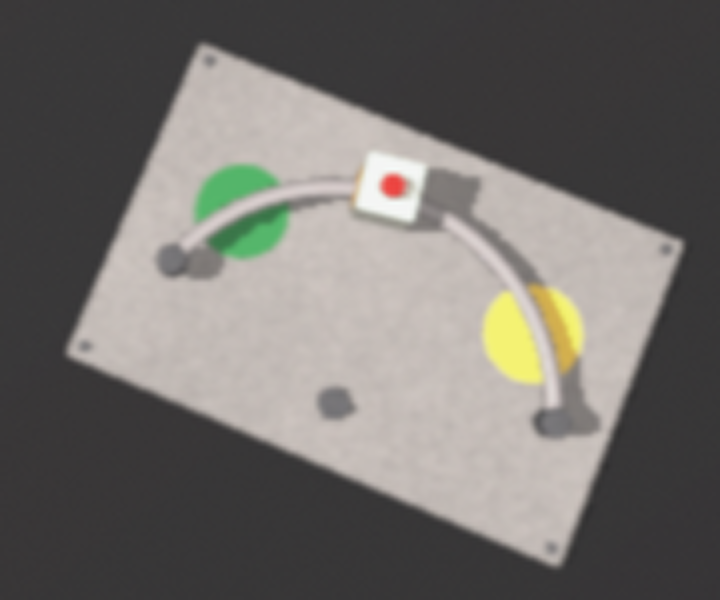

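```bash
cat >> h.py <<'E'
def tri(a,b):
    (o1,d1),(o2,d2)=ray("top",a),ray("scene",b)
    d1=d1/np.linalg.norm(d1);d2=d2/np.linalg.norm(d2)
    t=np.linalg.lstsq(np.c_[d1,-d2],o2-o1,rcond=None)[0]; p,q=o1+t[0]*d1,o2+t[1]*d2
    return ((p+q)/2).round(1),round(float(np.linalg.norm(p-q)),1)
def quat(h): # tool down, tool y at world heading h deg
    return R.from_euler("z",h+90,degrees=True)*R.from_quat([1,0,0,0])
def step(p0,r0,p1,r1):
    return (r0.inv().apply(np.array(p1)-p0)/150).round(3),((r0.inv()*r1).as_rotvec()/np.pi).round(4)
E
python3 - <<'E'
from h import *
print("bottle",tri((92,270),(431,149)))
print("cap",tri((328,226.2),(241.1,199.4)),"boss",on("top",(313.6,280.4),15),on("scene",(256,183.5),15))
s=robot.read_state(); r0=R.from_quat(s["tool_rot"]); print("ty",r0.as_matrix()[:,1],"tx",r0.as_matrix()[:,0])
p0=np.array([215.3,533.2,231.3]);p1=np.array([535,-103,150]);
print(step(p0,r0,p1,quat(-16.6)))
E
```

```text
bottle (array([435.9, 453.9, 162.8]), 1.9)
cap (array([ 530.6, -103.6,   75.4]), 0.3) boss [396.74156074 -65.38638675] [401.62571777 -63.99104848]
ty [ 0.37448236  0.92723258 -0.00164379] tx [-9.27233631e-01  3.74483270e-01  2.71996821e-04]
(array([-3.565, -3.134,  0.546]), array([-5.0e-04,  3.0e-04,  4.7e-01]))
```

>>> play_rows --targets '[[[-1,-1,0],[0,0,0]],[[-1,-1,0],[0,0,0]],[[-1,-1,0],[0,0,0]],[[-1,-1,0],[0,0,0]]]' --fingers 1

```text
clock: 0.6
tool_pos: [298.5, 335.2, 231.0]
tool_rot: [0.192, 0.981, -0.0, -0.0]
wrist_force: [0.4, 0.7, -0.3]
finger_gap: 0.997
grasp_force: 0.0
```

>>> play_rows --targets '[[[-1,-1,0],[0,0,0]],[[-1,-1,0],[0,0,0]],[[-1,-1,0],[0,0,0]],[[-1,-1,0],[0,0,0]]]'

```text
clock: 1.1
tool_pos: [381.8, 140.0, 231.1]
tool_rot: [0.193, 0.981, -0.0, 0.0]
wrist_force: [0.4, 0.2, 0.4]
finger_gap: 0.999
grasp_force: 0.0
```

>>> play_rows --targets '[[[-0.8,-0.55,0],[0,0,0.2]],[[-0.8,-0.55,0],[0,0,0.2]],[[-0.8,-0.55,0],[0,0,0.2]],[[-0.8,-0.55,0],[0,0,0.2]]]'

```text
clock: 1.6
tool_pos: [462.2, 19.4, 230.6]
tool_rot: [0.488, 0.873, -0.0, -0.0]
wrist_force: [0.0, -0.3, -0.9]
finger_gap: 1.001
grasp_force: 0.0
```

```bash
python3 - <<'E'
from h import *
s=robot.read_state(); r0=R.from_quat(s["tool_rot"]); print(s["tool_pos"],s["qpos"],s["clock"])
print(step(s["tool_pos"],r0,np.array([533,-103.5,160]),quat(-16.6)))
E
```

```text
[462.24343656  19.44124509 230.60915915] [-1.31711718e-01  9.71019749e-02 -2.27604750e-01  1.24704561e+00
 -6.71124260e-05  8.86941882e-01] 1.6
(array([-0.945, -0.028,  0.47 ]), array([-3.00e-04, -1.00e-04,  2.68e-01]))
```

>>> play_rows --targets '[[[-0.94,-0.03,0.45],[0,0,0.268]],[[-0.94,-0.03,0.45],[0,0,0.268]],[[-0.94,-0.03,0.45],[0,0,0.268]],[[-0.94,-0.03,0.45],[0,0,0.268]],[[-0.94,-0.03,0.45],[0,0,0.268]],[[-0.94,-0.03,0.45],[0,0,0.268]]]'

```text
clock: 2.35
tool_pos: [532.1, -100.7, 163.2]
tool_rot: [0.8, 0.601, -0.0, -0.0]
wrist_force: [-0.2, 0.5, 0.0]
finger_gap: 1.001
grasp_force: 0.0
```

```bash
python3 - <<'E'
from h import *
s=robot.read_state(); im=get_image("wrist"); cv2.imwrite("pics/w1.png",im[:,:,::-1])
print(s["tool_pos"],s["tool_rot"],s["qpos"])
for c in "rgy":
  for p,a,k in blobs(im,c,40):
    w=np.array([on("wrist",q,82 if c=="r" else 11,s) for q in k[:,0,:]],np.float32)
    print(c,p,a,on("wrist",p,82 if c=="r" else 11,s).round(1),cv2.minEnclosingCircle(w))
E
```

```text
[ 532.14534891 -100.72719748  163.241527  ] [ 7.99609144e-01  6.00520530e-01 -2.83512805e-04 -4.78560112e-04] [-3.35361534e-01  2.79584998e-01 -1.69325617e-01  1.12299641e+00
  6.27645312e-05  1.51792699e+00]
r (np.float64(515.6), 239.7) 388.0 [ 699.3 -170.1] ((699.2272338867188, -169.99571228027344), 10.845354080200195)
r (np.float64(282.6), 216.1) 339.5 [ 531.4 -101.6] ((531.6416015625, -101.65626525878906), 8.87087345123291)
r (np.float64(518.7), 127.4) 492.5 [708.1 -85. ] ((707.896240234375, -85.345947265625), 10.299447059631348)
g (np.float64(231.4), 112.2) 1139.5 [507.8 -15. ] ((513.6140747070312, -13.469566345214844), 28.55194091796875)
g (np.float64(260.5), 87.1) 1640.0 [539.5  -2. ] ((527.9970092773438, -7.49019718170166), 31.00814437866211)
y (np.float64(239.1), 315.0) 344.5 [ 447.1 -219.3] ((444.78741455078125, -214.94210815429688), 24.545745849609375)
y (np.float64(217.3), 291.8) 1289.5 [ 433.8 -185.5] ((436.6827392578125, -194.52481079101562), 31.749216079711914)
```

View pics/w1.png

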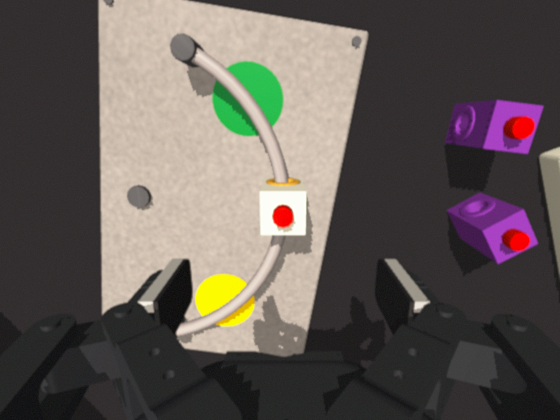

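Close up, the white block is square in the picture with its red cap at (283,216), the green spot at (248,98) and yellow at (225,300). The purple decoys are at (519,127) and (516,240). Radius from the bend centre comes to 139.7 mm (should be 140), so the choice is confirmed. Descending and closing with light force.

>>> play_rows --targets '[[[-0.008,0,0.3],[0,0,0.005]],[[-0.008,0,0.6],[0,0,0.005]],[[-0.008,0,0.8],[0,0,0.005]],[[-0.008,0,0.91],[0,0,0.005]],[[-0.008,0,0.91],[0,0,0.005]],[[-0.008,0,0.91],[0,0,0.005]]]'

```text
clock: 3.15
tool_pos: [532.7, -101.9, 28.1]
tool_rot: [0.804, 0.594, 0.0, 0.0]
wrist_force: [0.4, -0.6, 0.7]
finger_gap: 1.0
grasp_force: 0.0
```

>>> play_rows --targets '[[[0,0,0],[0,0,0]],[[0,0,0],[0,0,0]],[[0,0,0],[0,0,0]],[[0,0,0],[0,0,0]],[[0,0,0],[0,0,0]],[[0,0,0],[0,0,0]],[[0,0,0],[0,0,0]],[[0,0,0],[0,0,0]]]' --fingers 0.3 --grip_force 25

```text
clock: 4.15
tool_pos: [532.5, -101.9, 27.9]
tool_rot: [0.805, 0.594, 0.0, 0.0]
wrist_force: [-1.4, 0.2, 5.7]
finger_gap: 0.42
grasp_force: 26.1
```

>>> play_rows --targets '[[[0.033,-0.001,0],[0,0,-0.011]],[[0.065,-0.002,0],[0,0,-0.022]],[[0.098,-0.005,0],[0,0,-0.033]],[[0.13,-0.009,0],[0,0,-0.044]],[[0.162,-0.014,0],[0,0,-0.056]],[[0.194,-0.02,0],[0,0,-0.067]],[[0.226,-0.028,0],[0,0,-0.078]],[[0.257,-0.036,0],[0,0,-0.089]],[[0.288,-0.046,0],[0,0,-0.1]],[[0.319,-0.056,0],[0,0,-0.111]]]'

```text
clock: 5.4
tool_pos: [538.1, -55.4, 27.9]
tool_rot: [0.689, 0.724, -0.002, 0.001]
wrist_force: [-4.5, -6.9, 7.2]
finger_gap: 0.421
grasp_force: 26.4
```

```bash
python3 - <<'E'
from h import *
im=get_image("top"); s=robot.read_state(); r=R.from_quat(s["tool_rot"]).as_matrix(); print(s["tool_pos"],np.degrees(np.arctan2(r[1,1],r[0,1])),s["wrist_force"],s["ft_torque"],s["finger_gap"])
v=s["tool_pos"][:2]-[398.1,-59.9]; print(np.hypot(*v),np.degrees(np.arctan2(v[1],v[0])))
im=get_image("wrist"); cv2.imwrite("pics/w2.png",im[:,:,::-1])
E
```

```text
[537.94388738 -54.55243301  27.88978457] 2.9512435240576003 [-4.25769998 -4.63890608  7.76896425] [-0.79401752  0.65981852  0.03686414] 0.41731475216725233
139.9460943014331 2.189897700801133
```

View pics/w2.png

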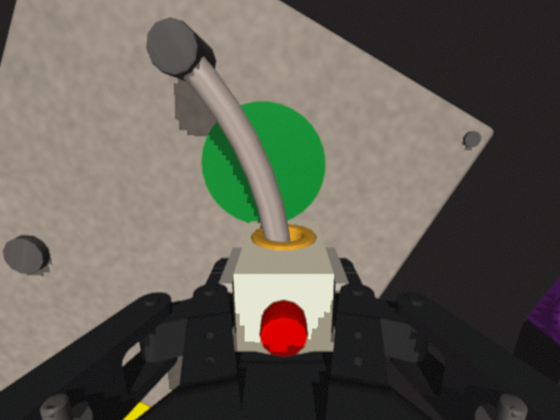

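The block is held squarely at (284,300) with the rod through the bore and follows the bend. The green spot is unobstructed at (264,162), so I'll measure it from here.

```bash
python3 - <<'E'
from h import *
s=robot.read_state(); im=cv2.imread("pics/w2.png")[:,:,::-1].copy()
b=blobs(im,"g",40); pts=np.vstack([x[2] for x in b])[:,0,:]
w=np.array([on("wrist",q,11,s) for q in pts],np.float32); c,r=cv2.minEnclosingCircle(w); print(c,r)
r0=R.from_quat(s["tool_rot"]); print("in tool",r0.inv().apply(np.r_[c,28]-s["tool_pos"]))
rp=[on("wrist",q,82,s) for q in [(284,322)]]; print("cap",rp)
E
```

```text
(525.1771850585938, -8.706892967224121) 31.72486114501953
in tool [ 46.3995753  -10.45815925  -0.20227132]
cap [array([537.9655215, -49.5204746])]
```

>>> play_rows --targets '[[[0.033,-0.001,0],[0,0,-0.011]],[[0.065,-0.002,0],[0,0,-0.022]],[[0.098,-0.005,0],[0,0,-0.033]],[[0.13,-0.009,0],[0,0,-0.044]],[[0.162,-0.014,0],[0,0,-0.055]],[[0.194,-0.02,0],[0,0,-0.066]],[[0.226,-0.028,0],[0,0,-0.077]],[[0.257,-0.036,0],[0,0,-0.088]],[[0.288,-0.046,0],[0,0,-0.098]],[[0.314,-0.054,0],[0,0,-0.107]]]'

```text
clock: 6.75
tool_pos: [527.6, -9.4, 27.9]
tool_rot: [0.559, 0.829, -0.002, 0.001]
wrist_force: [-4.1, -10.1, 6.8]
finger_gap: 0.417
grasp_force: 26.4
```

>>> play_rows --targets '[[[0,0,0],[0,0,0]],[[0,0,0],[0,0,0]],[[0,0,0],[0,0,0]]]'

```text
clock: 7.12
tool_pos: [527.3, -8.6, 27.9]
tool_rot: [0.559, 0.829, -0.002, 0.001]
wrist_force: [-4.2, -5.9, 8.1]
finger_gap: 0.421
grasp_force: 26.5
```

```bash
python3 - <<'E'
from h import *
s=robot.read_state(); r=R.from_quat(s["tool_rot"]).as_matrix(); print(s["tool_pos"],np.degrees(np.arctan2(r[1,1],r[0,1])),s["wrist_force"],s["ft_torque"],s["finger_gap"])
v=s["tool_pos"][:2]-[398.1,-59.9]; print(np.hypot(*v),np.degrees(np.arctan2(v[1],v[0])))
E
```

```text
[527.25417955  -8.58925465  27.88322577] 22.060371768730203 [-4.16384705 -5.94134872  8.05513298] [-1.08474124  0.80625662  0.02984644] 0.42100340287198657
138.97335962233433 21.667077756764076
```

>>> play_rows --targets '[[[0,0,0],[0,0,0]],[[0,0,0],[0,0,0]],[[0,0,0],[0,0,0]],[[0,0,0],[0,0,0]],[[0,0,0],[0,0,0]],[[0,0,0],[0,0,0]],[[0,0,0],[0,0,0]],[[0,0,0],[0,0,0]]]' --fingers 1

```text
clock: 8.12
tool_pos: [527.8, -7.0, 27.3]
tool_rot: [0.558, 0.83, 0.0, 0.0]
wrist_force: [-0.9, 0.3, -0.3]
finger_gap: 0.999
grasp_force: 0.0
```

>>> play_rows --targets '[[[0,0,-0.2],[0,0,0]],[[0,0,-0.4],[0,0,0]],[[0,0,-0.7],[0,0,0]],[[0,0,-0.95],[0,0,0]],[[0,0,-0.95],[0,0,0]],[[0,0,-0.95],[0,0,0]]]'

```text
clock: 8.88
tool_pos: [527.4, -7.0, 169.3]
tool_rot: [0.558, 0.83, -0.0, -0.0]
wrist_force: [0.0, -0.5, -0.6]
finger_gap: 1.0
grasp_force: 0.0
```

```bash
python3 - <<'E'
from h import *
s=robot.read_state(); im=get_image("wrist"); cv2.imwrite("pics/w3.png",im[:,:,::-1])
b=[x for x in blobs(im,"g",40)]; pts=np.vstack([x[2] for x in b])[:,0,:]
w=np.array([on("wrist",q,11,s) for q in pts],np.float32); print(len(b),cv2.minEnclosingCircle(w))
for p,a,k in blobs(im,"r",40): print(p,a,on("wrist",p,82,s))
E
```

```text
2 ((525.2313232421875, -8.42696475982666), 31.448904037475586)
(np.float64(281.8), 214.4) 320.5 [526.86632065  -8.85023164]
```

View pics/w3.png

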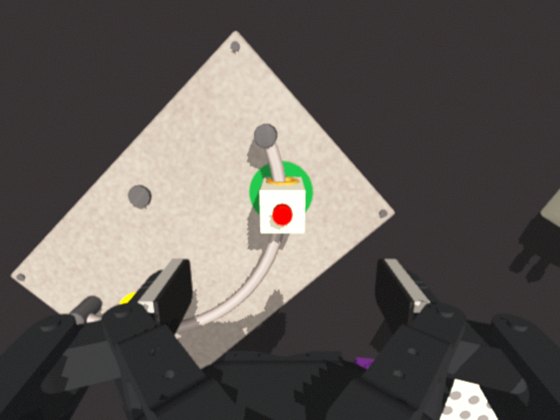

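The red-capped carrier stands released at (282,214) over the green spot, about 2 mm off centre by measurement, with open fingers well clear. Handing in.

```bash
python3 -c "
from workcell import robot
print(robot.job_done())"
```

```text
the job is handed in; nothing more can be done
None
```

The red-capped carrier now stands on the green spot, about 2 mm off centre by the wrist camera, released and with the gripper well clear; the blue-capped spare was not touched, and the job was handed in at about 9 s.

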